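# Press the red-sealed croquette pack shut

### The job

Only the croquette pack with the round red seal on its lid is ready to go out. With the fingertips, press gently down on that red seal until the lid, which stands ajar, is fully shut, keep a light pressure on the seal for about a second, then draw the hand clear. Grip and lift nothing, leave the pack standing where it is, and do not touch the packs with the blue and green seals or the salt shaker.

Things in the scene. Friction and masses are not known exactly. Their poses are not given: they have to be found in the camera images.
- pack_red: The work: loose clear plastic pack of six croquettes, 148 (x) x 159 (y) x 65 mm shut, 180 to 290 g, on the steel worktable. Origin at the centre of its underside; x points away from the robot toward the hinge, z up. The lid is hinged along its far (+x) rim, so its near edge stands up when ajar. It slides if pushed sideways.
- pack_red_lid (a joint): Lid angle of the red-sealed pack, rad: 0 fully shut (a hard stop), growing as the near edge rises; starts at 0.2 to 0.45. Stiff moulded hinge: the lid stays at any angle where it is left, and under 1 N on the seal moves it. The hinge axis is the pack's y axis through point pack_red_hinge.
- pack_red_hinge (a point): Point on the red-sealed pack's lid hinge, in the middle of its far rim, 71 mm along +x and 34 mm above the pack's origin.
- seal_red: Red round seal with a pale centre, 24 mm across, standing 3 mm proud of the red-sealed pack's lid, fixed to it. Origin at the centre of its underside, on the lid's top; z is the lid's outward normal, x points to the hinge.
- seal_red_top (a point): Centre of the red seal's upper face: the spot to press. With the lid shut it is 25 mm along -x from the pack's origin and 68 mm above it, that is 96 mm before the hinge and 34 mm above it; it swings with the lid about the hinge. The lid's flat top is 122 x 138 mm, its near edge 39 mm before the seal's centre.
- pack_blue: Like the red-sealed pack, with five croquettes and a blue seal; its lid also stands ajar by 0.2 to 0.45 rad and must stay so. Not to be touched. The three packs stand in a row across the table, in any order, about 230 mm between centres. Origin as for the red one.
- seal_blue_top (a point): Centre of the blue seal's upper face, on the lid of the blue-sealed pack.
- pack_green: Empty pack of the same size, shut, with a green seal. Not to be touched. Origin as for the red one.
- seal_green_top (a point): Centre of the green seal's upper face, on the lid of the green-sealed pack.
- shaker: Loose salt shaker, 44 mm across, 90 mm tall, standing on the table behind the packs. Not to be touched. Origin at the centre of its underside.

How it is judged (in metres and radians):
On the way:
1. the fingertips press on the red seal, with over 1 N, while the lid is fully shut, for 0.4 s (contact force between the fingers and seal_red above 1 N and value of joint pack_red_lid below 0.03 rad), for 0.4 s.
At the end, for the whole second after the job is handed in: The red-sealed pack stands at rest and level within 40 mm of its starting place with its lid shut (below 0.03 rad), and the blue- and green-sealed packs, their lids and the salt shaker are within 15 mm of where they were (value of joint pack_red_lid below 0.03 rad and distance of pack_red from where it was at the start of the episode below 0.04 m and angle between pack_red's own z axis and vertical below 0.05 rad and linear speed of pack_red below 0.02 m/s and distance of each of pack_blue, pack_green, shaker, seal_blue_top, seal_green_top from where it was at the start of the episode below 0.015 m); the robot touches nothing.
It fails at once if the robot touches the blue- or green-sealed pack or the salt shaker (contact force between any of the arm, the fingers and pack_blue above 0.5 N or contact force between any of the arm, the fingers and pack_green above 0.5 N or contact force between any of the arm, the fingers and shaker above 0.5 N).
It fails at once if the blue- or green-sealed pack, its lid or the salt shaker is moved by over 15 mm (distance of any of pack_blue, pack_green, shaker, seal_blue_top, seal_green_top from where it was at the start of the episode above 0.015 m).
It fails at once if the red-sealed pack is pressed harder than 25 N (contact force between any of the fingers, the arm and pack_red above 25 N).
It fails at once if the red-sealed pack is lifted, tipped or shoved over 40 mm (height (world z) of pack_red above 0.015 m or angle between pack_red's own z axis and vertical above 0.15 rad or distance of pack_red from where it was at the start of the episode above 0.04 m).
It fails at once if the red-sealed pack's lid is opened wider (value of joint pack_red_lid above 0.6 rad).
It also fails if it takes over 32 s, if anything falls off the work surface, if the arm or the gripper's body presses on something with over 40 N, if the wrist force passes 120 N, or if a joint passes its speed limit or range.

### The arm

A 6-joint arm with a two-finger parallel gripper is mounted at the origin on a cart in front of the work surface, level with it; the furniture and walls round the work are solid. World frame = base frame: x ahead of the robot, y to its left, z up, the work surface at z = 0. Lengths are in m, angles in degrees, forces in N, time in s.
With the tool pointing down it reaches from about 0.325 to 0.85 m from the base axis. Payload 4.4 kg.
Tool frame: the origin (TCP) lies at the very end of the fingers, on their centre line; the grasp point (between the pads) lies 19 mm behind it; z points along the fingers, y is the line along which they close (so a half turn about z gives the same grasp; the last joint's range is limited). The gripper opens to 94 mm and grips with 3 to 60 N. Pads are 16 mm wide; open, the fingers measure 119 mm over their backs; the gripper's body (75 mm by 177 mm) begins 78 mm behind the grasp point.
Start: joints at [66.664, 11.837, 88.321, -0, 79.842, -8.623], TCP at [0.146, 0.556, 0.176] pointing down, gripper open.
Joint ranges: [-156.59, 156.59], [-49.26, 127.26], [12.9, 141.05], [-63.56, 243.56], [4.71, 150.69], [-161.64, 161.64]. Speed limits (degrees/s): [159.86, 159.86, 180, 180, 180, 180].

### API

Orientations are given as a 3x3 rotation matrix whose columns are the frame's x, y, z axes.
In Python, from rig import ctrl, vision gives the robot as it stands.
- The arm moves only by the tool carry_out, never from a script. Its argument "targets" is a list of rows, each a list of 3 entries, a list of its own where there are three numbers: the closure, from -1 (fully open) to 1 (shut), then the shift along the tool's x, y, z in m, then the turn about the tool's z in degrees. In form: [[hand, [tx, ty, tz], yaw], ...]. A call has 1 to 20 rows; each row is the pose to reach, as a shift and turn from the pose commanded when the call began, along the tool's axes at that moment; what a row does not reach only later rows make up. A row lasts 1/12 s, in which the tool goes at most 41.7 mm and 7.16 degrees, less where a joint would pass 70% of its speed; a pose out of reach is approached as far as the arm can. A call with a gripper value outside its range is refused whole. The fingers move at their own pace and stop on an object; "force" is the grip in N (left out, the last holds). Time passes only in rows, so rows that repeat a pose let the fingers close. It gives the time, the measured TCP pose, the force, the opening and the grip force at its end, in the units of the state.
- ctrl.get_obs(): the state, without advancing time (a new reading comes with each control period).
- vision.get_image(name): name is "scene" or "top" or "wrist"; returns a dict with "pixels" (420x560x3 uint8, red, green, blue), "z_map" (420x560 float32, m along the optical axis (not along the pixel's ray), 0 where there is no reading), "intrinsics" (3x3 intrinsics, pixels), "R" (3x3) and "t" (3): a world point X has camera coordinates R X + t. Camera axes: x right, y down, z forward; pixel columns grow to the right and rows downward; lengths in m; the calibration is good to about 2 mm. A picture is of the moment at which its call begins.
- ctrl.finish_job(): hands the job in; it is judged then, once.
Trained networks look in a picture, given as the dict that the camera call returned (one of the last four; its "shot" number tells which), for a name from the list of things; names that differ only in an ending like _2 or _b are one class to them, and where a whole thing is asked for, a point or a joint stands for the part that bears it (a point fixed in the world has none). Each returns a list of dicts, best first, with "confidence" (0 to 1); they miss things now and then, are a little off and sometimes report something else, mostly with a low value. They report only what shows in the picture. A call takes as long as a camera call.
- vision.search_frame(thing, picture): "extent" ([left, top, right, bottom] in pixels, round what is visible of it).
The state is a dict: "time_s": time; "q": joint angles; "joint_vel": joint speeds; "joint_efforts": joint torques, N m; "eef_pos": TCP position; "tool_rot": TCP orientation; "wrist_force": force on the tool from outside, world axes, zero at the start; "moment": the same for the moment, N m; "gripper_width": finger opening in m; "finger_force": force on a finger pad.
Only numpy, scipy, OpenCV 4.12 (cv2) and the standard library are available. Lean on these libraries where they do the work, as an engineer would, in place of code of your own. Each camera call takes 0.05 s, during which the arm holds its last target. There are 200 camera calls.

## Working session

There is one attempt and no reset: what is moved stays moved. The work goes in short steps, Python scripts to look and compute and a tool call to move; the robot and the scene stay as the last step left them, time stands still between calls to the robot, and variables do not carry over. Pictures are saved under pics/ and viewed, at most 10 in all, crops included, and the job is handed in when it is done.

Besides the shell and the picture viewer there is one more tool, called after ">>>" in YAML: its name, and indented under it one key for each argument. carry_out: Moves the arm, as the interface text tells. Its arguments: {"type":"object","properties":{"targets":{"type":"array","items":{"type":"array"}},"force":{"type":"number"}},"required":["targets"]}

```bash
mkdir -p pics; cat > h.py <<'E'
import numpy as np, cv2
from rig import ctrl, vision
def world(im,u,v,z=None):
    K,R,t=im["intrinsics"],np.array(im["R"]),np.array(im["t"])
    d=im["z_map"][v,u] if z is None else z
    return R.T@((np.linalg.inv(K)@np.array([u,v,1.0])*d).T-t)
def cloud(im):
    K,R,t=np.array(im["intrinsics"]),np.array(im["R"]),np.array(im["t"])
    v,u=np.mgrid[:420,:560]; z=im["z_map"]
    P=np.stack([(u-K[0,2])/K[0,0]*z,(v-K[1,2])/K[1,1]*z,z],-1)
    return (P-t)@R
E
python3 - <<'E'
from h import *
o=ctrl.get_obs(); print(o["time_s"],o["eef_pos"],np.round(o["tool_rot"],3))
ims=[]
for n in("top","scene"):
    im=vision.get_image(n); ims.append(im["pixels"]); P=cloud(im)
    for th in("seal_red","seal_blue_top","seal_green_top","pack_red","shaker"):
        for r in vision.search_frame(th,im)[:2]:
            l,t,R,b=[int(x) for x in r["extent"]]
            u,v=(l+R)//2,(t+b)//2
            print(n,th,round(r["confidence"],2),(l,t,R,b),np.round(P[v,u],3))
    hsv=cv2.cvtColor(im["pixels"],cv2.COLOR_RGB2HSV)
    m=((hsv[...,0]<8)|(hsv[...,0]>172))&(hsv[...,1]>140)&(hsv[...,2]>80)
    k,lab,st,c=cv2.connectedComponentsWithStats(m.astype(np.uint8))
    for i in range(1,k):
        if st[i,4]>25: 
            p=P[lab==i]; print(n,"red",st[i],np.round(np.median(p,0),4),np.round((p.min(0)+p.max(0))/2,4))
    cv2.imwrite(f"pics/{n}.png",im["pixels"][...,::-1])
E
```

```text
0.0 [0.14571881 0.55532084 0.17469034] [[-0.967  0.254 -0.001]
 [ 0.254  0.967 -0.002]
 [ 0.    -0.002 -1.   ]]
top seal_red 0.41 (398, 247, 413, 260) [ 0.48  -0.33   0.097]
top seal_green_top 0.44 (265, 247, 281, 255) [ 0.489 -0.079  0.068]
top pack_red 0.83 (358, 214, 449, 295) [ 0.478 -0.325  0.1  ]
top pack_red 0.55 (231, 205, 312, 276) [ 0.511 -0.075  0.066]
top shaker 0.77 (333, 132, 353, 159) [ 0.698 -0.221  0.084]
top red [535 216  17  22 193] [ 0.5423 -0.6412  0.0098] [ 0.4847 -0.382   0.4953]
top red [522 219  16  22 181] [ 0.5344 -0.6131  0.0098] [ 0.5335 -0.6154  0.0101]
top red [ 60 221  10   9  57] [0.524  0.2698 0.2068] [0.5382 0.319  0.1067]
top red [508 222  17  22 207] [ 0.526  -0.5852  0.0096] [ 0.4785 -0.3527  0.4956]
top red [495 225  16  22 210] [ 0.5221 -0.557   0.0097] [ 0.5212 -0.5583  0.0099]
top red [482 228  16  22 198] [ 0.5163 -0.5278  0.0093] [ 0.4724 -0.3248  0.4957]
top red [542 239  17  22 198] [ 0.4938 -0.6518  0.0096] [ 0.4911 -0.6536  0.0092]
top red [529 242  17  22 183] [ 0.4856 -0.6228  0.0097] [ 0.4572 -0.3724  0.4952]
top red [515 245  17  22 212] [ 0.4776 -0.5963  0.0095] [ 0.4541 -0.3579  0.4959]
top red [ 50 249  12  16  53] [0.4696 0.295  0.1692] [0.4741 0.2988 0.169 ]
top red [401 249  13  11  86] [ 0.4772 -0.3318  0.1003] [ 0.4777 -0.3323  0.0991]
top red [502 248  17  22 213] [ 0.4721 -0.5678  0.0095] [ 0.4512 -0.344   0.4954]
top red [489 251  16  23 203] [ 0.4682 -0.5384  0.0094] [ 0.4482 -0.3296  0.4953]
scene seal_red 0.66 (321, 324, 336, 339) [ 0.473 -0.332  0.101]
scene seal_blue_top 0.5 (170, 182, 180, 189) [0.492 0.13  0.089]
scene seal_green_top 0.67 (230, 243, 242, 257) [ 0.488 -0.084  0.067]
scene pack_red 0.57 (264, 293, 392, 412) [ 0.447 -0.359  0.106]
scene shaker 0.58 (360, 225, 383, 268) [ 0.692 -0.229  0.055]
scene red [322 325  15  10  86] [ 0.4756 -0.3318  0.0997] [ 0.3269 -0.4565  0.3821]
```

View pics/top.png

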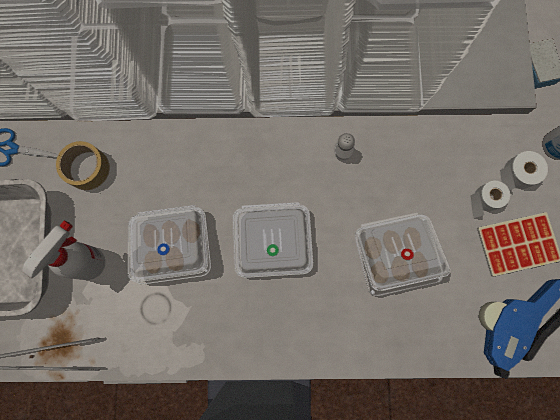

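View pics/scene.png

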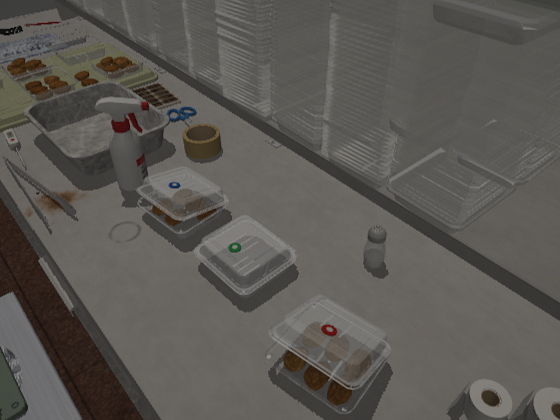

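The top view shows the red seal at about (407,254) on the rightmost pack, blue at (163,250) and green at (272,250). The scene view agrees: the red seal is at (329,330) with the lid ajar, and the shaker is well behind. The seal height of 0.100 m means a lid angle of about 0.35 rad, and the pack yaw is about +8°. I'll move over it along a path on the robot's side of the packs.

>>> carry_out:
  targets:
    - [1,[-0.281,-0.345,-0.045],0]
    - [1,[-0.281,-0.345,-0.045],0]
    - [1,[-0.281,-0.345,-0.045],0]
    - [1,[-0.281,-0.345,-0.045],0]
    - [1,[-0.281,-0.345,-0.045],0]
    - [1,[-0.281,-0.345,-0.045],0]
    - [1,[-0.281,-0.345,-0.045],0]
    - [1,[-0.281,-0.345,-0.045],0]
    - [1,[-0.281,-0.345,-0.045],0]
    - [1,[-0.281,-0.345,-0.045],0]
    - [1,[-0.281,-0.345,-0.045],0]
    - [1,[-0.281,-0.345,-0.045],0]
  force: 10

```text
time_s: 1.6
eef_pos: [0.3329, 0.1468, 0.222]
tool_rot: [[-0.965, 0.262, 0.004], [0.262, 0.965, -0.002], [-0.004, -0.001, -1.0]]
wrist_force: [0.5, 0.2, 0.9]
gripper_width: 0.0175
finger_force: 0.0
```

>>> carry_out:
  targets:
    - [1,[-0.264,-0.429,0.03],-22]
    - [1,[-0.264,-0.429,0.03],-22]
    - [1,[-0.264,-0.429,0.03],-22]
    - [1,[-0.264,-0.429,0.03],-22]
    - [1,[-0.264,-0.429,0.03],-22]
    - [1,[-0.264,-0.429,0.03],-22]
    - [1,[-0.264,-0.429,0.03],-22]
    - [1,[-0.264,-0.429,0.03],-22]
    - [1,[-0.264,-0.429,0.03],-22]
    - [1,[-0.264,-0.429,0.03],-22]
    - [1,[-0.264,-0.429,0.03],-22]
    - [1,[-0.264,-0.429,0.03],-22]
    - [1,[-0.264,-0.429,0.03],-22]
    - [1,[-0.264,-0.429,0.03],-22]
    - [1,[-0.264,-0.429,0.03],-22]

```text
time_s: 2.85
eef_pos: [0.4768, -0.3313, 0.1894]
tool_rot: [[-0.992, -0.125, -0.001], [-0.125, 0.992, 0.002], [0.001, 0.002, -1.0]]
wrist_force: [0.1, 0.0, -0.2]
gripper_width: 0.0005
finger_force: 0.0
```

```bash
python3 - <<'E'
from h import *
o=ctrl.get_obs(); print(o["time_s"],o["eef_pos"],np.round(o["tool_rot"],3),o["gripper_width"],o["wrist_force"])
for n in("wrist","top"):
    im=vision.get_image(n); P=cloud(im)
    for th in("seal_red","pack_red"):
        for r in vision.search_frame(th,im)[:1]: print(n,th,r["confidence"],np.round(r["extent"]))
    hsv=cv2.cvtColor(im["pixels"],cv2.COLOR_RGB2HSV)
    m=((hsv[...,0]<8)|(hsv[...,0]>172))&(hsv[...,1]>140)&(hsv[...,2]>80)
    k,lab,st,c=cv2.connectedComponentsWithStats(m.astype(np.uint8))
    for i in range(1,k):
        p=P[lab==i]; md=np.median(p,0)
        if st[i,4]>25 and abs(md[1]+.33)<.06: print(n,st[i],np.round(md,4),np.round((p.min(0)+p.max(0))/2,4))
    cv2.imwrite(f"pics/{n}2.png",im["pixels"][...,::-1])
E
```

```text
2.85 [ 0.47679401 -0.3313041   0.18944355] [[-0.992 -0.125 -0.001]
 [-0.125  0.992  0.002]
 [ 0.001  0.002 -1.   ]] 0.0004995141723256175 [ 0.14881844  0.03870917 -0.15364641]
wrist seal_red 0.82 [273. 202. 295. 223.]
wrist pack_red 0.8 [196. 131. 365. 276.]
wrist [269 200  26  22 340] [ 0.4775 -0.33    0.1006] [ 0.4494 -0.3295  0.2464]
top pack_red 0.78 [357. 214. 450. 295.]
```

View pics/wrist2.png

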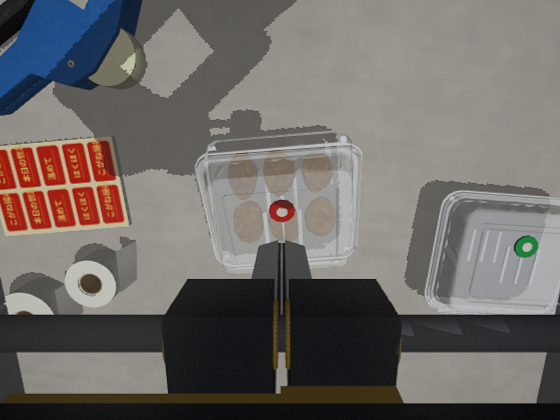

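The wrist view shows the red seal at (282,211) directly ahead of the fingertips, and the green pack far to the right. The pack is rotated about 4° more than the tool. I'll descend to just above the seal.

>>> carry_out:
  targets:
    - [1,[0,0.001,0.03],-4]
    - [1,[0,0.001,0.055],-4]
    - [1,[0,0.001,0.07],-4]
    - [1,[0,0.001,0.076],-4]
    - [1,[0,0.001,0.076],-4]

```text
time_s: 3.57
eef_pos: [0.4755, -0.3282, 0.1135]
tool_rot: [[-0.98, -0.197, -0.002], [-0.197, 0.98, 0.002], [0.002, 0.003, -1.0]]
wrist_force: [0.0, 0.3, -0.2]
gripper_width: 0.0005
finger_force: 0.0
```

>>> carry_out:
  targets:
    - [1,[0.0,0,0.003],0]
    - [1,[0.0,0,0.006],0]
    - [1,[0.0,0,0.009],0]
    - [1,[0.001,0,0.012],0]
    - [1,[0.003,0,0.015],0]
    - [1,[0.003,0,0.015],0]
    - [1,[0.003,0,0.015],0]

```text
time_s: 4.15
eef_pos: [0.4733, -0.3305, 0.0997]
tool_rot: [[-0.981, -0.195, -0.0], [-0.195, 0.981, 0.0], [0.0, 0.0, -1.0]]
wrist_force: [0.2, 0.4, 0.4]
gripper_width: 0.0006
finger_force: 0.0
```

>>> carry_out:
  targets:
    - [1,[0.002,0,0.003],0]
    - [1,[0.004,0,0.006],0]
    - [1,[0.006,0,0.009],0]
    - [1,[0.0075,0,0.012],0]
    - [1,[0.009,0,0.015],0]
    - [1,[0.01,0,0.018],0]
    - [1,[0.011,0,0.021],0]
    - [1,[0.012,0,0.024],0]
    - [1,[0.012,0,0.024],0]
    - [1,[0.012,0,0.024],0]

```text
time_s: 4.98
eef_pos: [0.4617, -0.3328, 0.0756]
tool_rot: [[-0.981, -0.196, -0.0], [-0.196, 0.981, 0.0], [0.0, 0.0, -1.0]]
wrist_force: [-0.4, -0.1, 0.4]
gripper_width: 0.0003
finger_force: 0.0
```

```bash
python3 - <<'E'
from h import *
im=vision.get_image("wrist"); a=im["pixels"]
im=vision.get_image("scene"); b=cv2.resize(im["pixels"][270:420,230:430],(560,420))
cv2.imwrite("pics/c3.png",cv2.resize(np.hstack([a,b]),(800,300))[...,::-1])
E
```

```text
(no output)
```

View pics/c3.png

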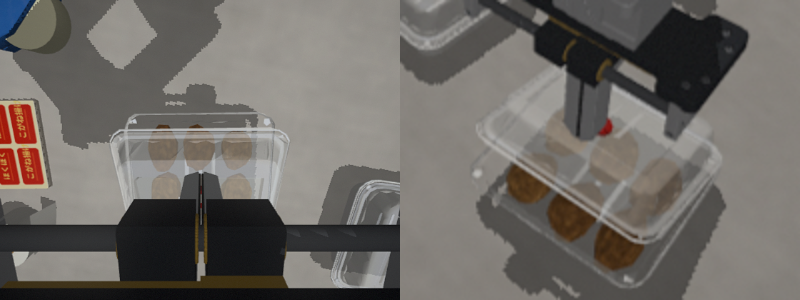

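```bash
python3 - <<'E'
from h import *
for n in("scene","top"):
    im=vision.get_image(n); P=cloud(im)
    hsv=cv2.cvtColor(im["pixels"],cv2.COLOR_RGB2HSV)
    m=((hsv[...,0]<8)|(hsv[...,0]>172))&(hsv[...,1]>120)&(hsv[...,2]>60)&(abs(P[...,1]+.33)<.08)&(abs(P[...,0]-.47)<.08)
    p=P[m]; print(n,len(p)); 
    if len(p): print(np.round([p.min(0),np.median(p,0),p.max(0)],4))
    R,t,K=map(np.array,(im["R"],im["t"],im["intrinsics"]))
    for q in ([.4617,-.3328,.0756],):
        c=K@(R@np.array(q)+t); print("tcp px",c[:2]/c[2])
    v,u=np.where(m); print(u.min() if len(u) else 0,u.max() if len(u) else 0,v.min() if len(u) else 0,v.max() if len(u) else 0)
    if n=="scene": cv2.imwrite("pics/s4.png",cv2.resize(im["pixels"][290:400,255:395],(792,622))[:600,:,::-1])
E
```

```text
scene 32
[[ 0.4612 -0.3454  0.0933]
 [ 0.4768 -0.3388  0.0966]
 [ 0.485  -0.3338  0.1181]]
tcp px [321.48404294 345.82701365]
329 335 330 337
top 11
[[ 0.4544 -0.3946  0.0966]
 [ 0.4718 -0.3258  0.1036]
 [ 0.4828 -0.2926  0.468 ]]
tcp px [404.31018698 263.17761106]
401 549 222 257
```

View pics/s4.png

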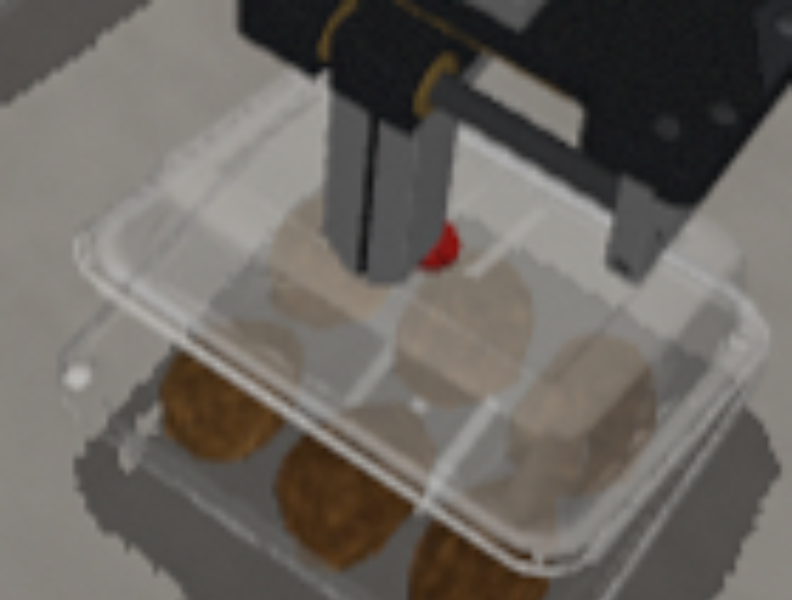

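```bash
python3 - <<'E'
from h import *
o=ctrl.get_obs(); print(o["time_s"],o["eef_pos"],o["wrist_force"],o["q"],o["joint_vel"])
im=vision.get_image("scene"); P=cloud(im)
for v in range(322,350,3): print(v,[(u,*np.round(P[v,u]*1000).astype(int),im["pixels"][v,u].tolist()) for u in (316,321,326,332)])
R,t,K=map(np.array,(im["R"],im["t"],im["intrinsics"]))
Ro=np.array(o["tool_rot"])
for dx in(-.008,.008):
  for dy in(-.0125,.0125):
    c=K@(R@(o["eef_pos"]+Ro@[dx,dy,0])+t); print(dx,dy,np.round(c[:2]/c[2],1))
E
```

```text
5.1833 [ 0.46194236 -0.3329077   0.07601561] [-0.06998359 -0.43990298 -0.65157232] [-4.44879767e+01  1.69060288e+01  9.45845682e+01  2.48728983e-03
  6.84896245e+01 -1.45780378e+02] [-0.0904108  -0.00453322  0.06755449 -0.08294187 -0.05847671  0.11290929]
322 [(316, np.int64(450), np.int64(-329), np.int64(141), [85, 83, 85]), (321, np.int64(452), np.int64(-336), np.int64(146), [84, 83, 83]), (326, np.int64(453), np.int64(-345), np.int64(154), [85, 85, 85]), (332, np.int64(466), np.int64(-344), np.int64(142), [80, 80, 80])]
325 [(316, np.int64(449), np.int64(-331), np.int64(137), [85, 85, 85]), (321, np.int64(451), np.int64(-337), np.int64(141), [83, 83, 84]), (326, np.int64(453), np.int64(-345), np.int64(148), [85, 86, 85]), (332, np.int64(467), np.int64(-343), np.int64(133), [78, 77, 78])]
328 [(316, np.int64(451), np.int64(-329), np.int64(126), [84, 83, 83]), (321, np.int64(452), np.int64(-338), np.int64(134), [83, 83, 83]), (326, np.int64(453), np.int64(-345), np.int64(141), [84, 86, 85]), (332, np.int64(468), np.int64(-344), np.int64(126), [77, 77, 79])]
331 [(316, np.int64(451),
[... 1339 characters left out ...]
), [129, 119, 107])]
346 [(316, np.int64(442), np.int64(-340), np.int64(103), [117, 108, 97]), (321, np.int64(447), np.int64(-345), np.int64(104), [142, 142, 138]), (326, np.int64(452), np.int64(-350), np.int64(105), [130, 121, 112]), (332, np.int64(459), np.int64(-354), np.int64(103), [143, 132, 119])]
349 [(316, np.int64(441), np.int64(-341), np.int64(98), [120, 118, 116]), (321, np.int64(443), np.int64(-349), np.int64(104), [124, 122, 120]), (326, np.int64(448), np.int64(-353), np.int64(105), [139, 128, 116]), (332, np.int64(455), np.int64(-358), np.int64(104), [132, 122, 112])]
-0.008 -0.0125 [331.8 346.5]
-0.008 0.0125 [317.8 337.5]
0.008 -0.0125 [325.6 354. ]
0.008 0.0125 [311.6 344.8]
```

The seal still reads z≈0.097, but the measured TCP is 0.076 and about 16 mm on the near side of it, with almost no force. So the finger isn't carrying the lid down. I'll retrace the entry path slowly while watching the force, then look again.

>>> carry_out:
  targets:
    - [1,[-0.001,0,-0.003],0]
    - [1,[-0.002,0,-0.006],0]
    - [1,[-0.003,0,-0.009],0]
    - [1,[-0.0045,0,-0.012],0]
    - [1,[-0.0045,0,-0.012],0]

```text
time_s: 5.65
eef_pos: [0.4671, -0.3325, 0.089]
tool_rot: [[-0.981, -0.196, 0.002], [-0.196, 0.981, -0.001], [-0.001, -0.002, -1.0]]
wrist_force: [-0.3, 0.4, -0.3]
gripper_width: 0.0006
finger_force: 0.0
```

```bash
python3 - <<'E'
from h import *
ims=[]
for n in("wrist","scene"):
    im=vision.get_image(n); ims.append(im)
    P=cloud(im);hsv=cv2.cvtColor(im["pixels"],cv2.COLOR_RGB2HSV)
    m=((hsv[...,0]<8)|(hsv[...,0]>172))&(hsv[...,1]>120)&(hsv[...,2]>60)&(abs(P[...,1]+.33)<.05)&(abs(P[...,0]-.47)<.05)
    if m.sum(): print(n,m.sum(),np.round([P[m].min(0),np.median(P[m],0),P[m].max(0)],3))
o=ctrl.get_obs();print(o["eef_pos"],o["wrist_force"],o["gripper_width"])
a=cv2.resize(ims[0]["pixels"][100:400,130:430],(400,400)); b=cv2.resize(ims[1]["pixels"][280:400,255:375],(400,400))
cv2.imwrite("pics/c5.png",np.hstack([a,b])[...,::-1])
E
```

```text
wrist 20 [[ 0.459 -0.333  0.124]
 [ 0.463 -0.332  0.145]
 [ 0.465 -0.331  0.147]]
scene 63 [[ 0.456 -0.344  0.093]
 [ 0.473 -0.337  0.098]
 [ 0.486 -0.326  0.127]]
[ 0.46645602 -0.33212703  0.08821981] [ 0.81705336 -0.60328672  0.47078773] 0.0005794352758694991
```

View pics/c5.png

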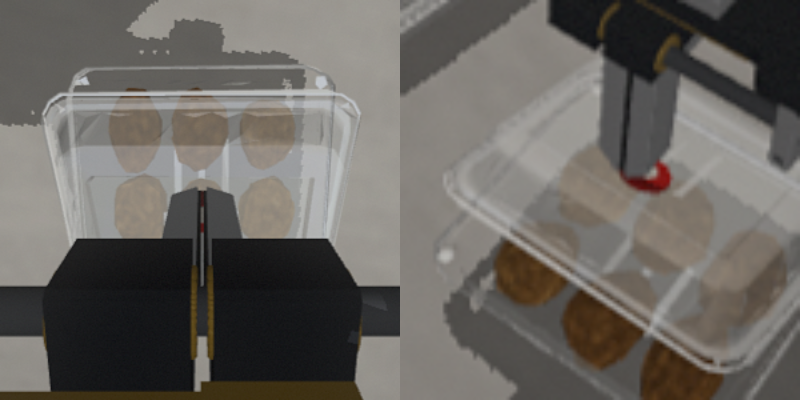

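>>> carry_out:
  targets:
    - [1,[-0.004,0,-0.006],0]
    - [1,[-0.007,0,-0.012],0]
    - [1,[-0.008,0,-0.02],0]
    - [1,[-0.008,0,-0.03],0]
    - [1,[-0.008,0,-0.045],0]
    - [1,[-0.008,0,-0.06],0]
    - [1,[-0.008,0,-0.06],0]
    - [1,[-0.008,0,-0.06],0]

```text
time_s: 6.42
eef_pos: [0.475, -0.3313, 0.1497]
tool_rot: [[-0.981, -0.196, 0.003], [-0.196, 0.981, -0.003], [-0.002, -0.003, -1.0]]
wrist_force: [-0.0, -0.6, -1.0]
gripper_width: 0.0009
finger_force: 0.0
```

```bash
python3 - <<'E'
from h import *
o=ctrl.get_obs();print(o["eef_pos"],o["wrist_force"])
for n in("wrist","scene","top"):
    im=vision.get_image(n)
    P=cloud(im);hsv=cv2.cvtColor(im["pixels"],cv2.COLOR_RGB2HSV)
    m=((hsv[...,0]<8)|(hsv[...,0]>172))&(hsv[...,1]>120)&(hsv[...,2]>60)&(abs(P[...,1]+.33)<.05)&(abs(P[...,0]-.47)<.05)
    if m.sum(): print(n,m.sum(),np.round([P[m].min(0),np.median(P[m],0),P[m].max(0)],3))
    if n=="scene":
        R,t,K=map(np.array,(im["R"],im["t"],im["intrinsics"]))
        for dx in(-.008,.008):
          for dy in(-.0125,.0125):
            c=K@(R@(o["eef_pos"]+np.array(o["tool_rot"])@[dx,dy,0])+t); print(dx,dy,np.round(c[:2]/c[2],1))
        mm=(abs(P[...,0]-o["eef_pos"][0])<.03)&(abs(P[...,1]-o["eef_pos"][1])<.03)&(P[...,2]>.125)
        print("finger z min",np.sort(P[mm][:,2])[:20:4], np.where(mm)[0].max())
        cv2.imwrite("pics/s6.png",cv2.resize(im["pixels"][280:400,255:395],(700,600))[...,::-1])
E
```

```text
[ 0.4749561  -0.33126867  0.14965752] [-0.02309287 -0.60610469 -1.00981968]
wrist 463 [[ 0.466 -0.341  0.093]
 [ 0.476 -0.33   0.098]
 [ 0.488 -0.318  0.103]]
scene 100 [[ 0.464 -0.342  0.089]
 [ 0.474 -0.332  0.097]
 [ 0.485 -0.317  0.102]]
-0.008 -0.0125 [341.3 310. ]
-0.008 0.0125 [326.3 301.2]
0.008 -0.0125 [334.9 317.5]
0.008 0.0125 [319.8 308.4]
finger z min [0.17559064 0.17912403 0.17973133 0.18064153 0.1812892 ] 302
top 8 [[ 0.483 -0.338  0.094]
 [ 0.485 -0.334  0.096]
 [ 0.486 -0.331  0.098]]
```

View pics/s6.png

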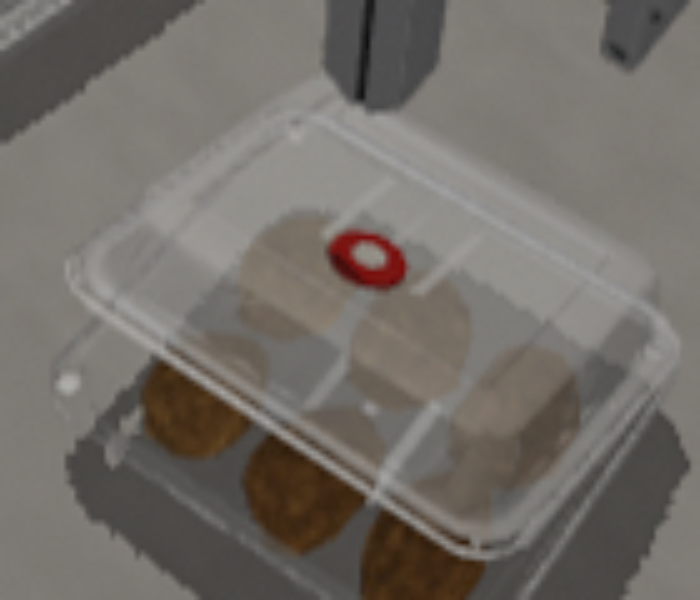

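The tip clearly ends at row ~302 (z≈0.176), yet the TCP reads 0.150. The real fingertips therefore end about 26–30 mm short of the reported TCP, so I was only just touching the lid. The seal is unobstructed at (0.476, -0.330, 0.098). I'll press deeper along the arc, watching the force.

>>> carry_out:
  targets:
    - [1,[-0.001,0.001,0.03],0]
    - [1,[-0.001,0.001,0.055],0]
    - [1,[-0.001,0.001,0.068],0]
    - [1,[0,0.001,0.074],0]
    - [1,[0.0015,0.001,0.077],0]
    - [1,[0.004,0.001,0.08],0]
    - [1,[0.006,0.001,0.083],0]
    - [1,[0.008,0.001,0.086],0]
    - [1,[0.008,0.001,0.086],0]

```text
time_s: 7.32
eef_pos: [0.4659, -0.3315, 0.0621]
tool_rot: [[-0.981, -0.195, 0.001], [-0.195, 0.981, -0.001], [-0.0, -0.001, -1.0]]
wrist_force: [0.0, 0.5, 0.9]
gripper_width: 0.0005
finger_force: 0.1
```

```bash
python3 - <<'E'
from h import *
o=ctrl.get_obs();print(o["eef_pos"],o["wrist_force"])
im=vision.get_image("scene");P=cloud(im);hsv=cv2.cvtColor(im["pixels"],cv2.COLOR_RGB2HSV)
m=((hsv[...,0]<8)|(hsv[...,0]>172))&(hsv[...,1]>120)&(hsv[...,2]>60)&(abs(P[...,1]+.33)<.05)&(abs(P[...,0]-.47)<.05)
print(m.sum(),np.round([P[m].min(0),np.median(P[m],0),P[m].max(0)],3))
cv2.imwrite("pics/s7.png",cv2.resize(im["pixels"][280:400,255:395],(700,600))[...,::-1])
E
```

```text
[ 0.46590235 -0.33152095  0.06214871] [0.01244174 0.50087265 0.91623531]
26 [[ 0.459 -0.343  0.085]
 [ 0.47  -0.341  0.088]
 [ 0.479 -0.336  0.091]]
```

View pics/s7.png

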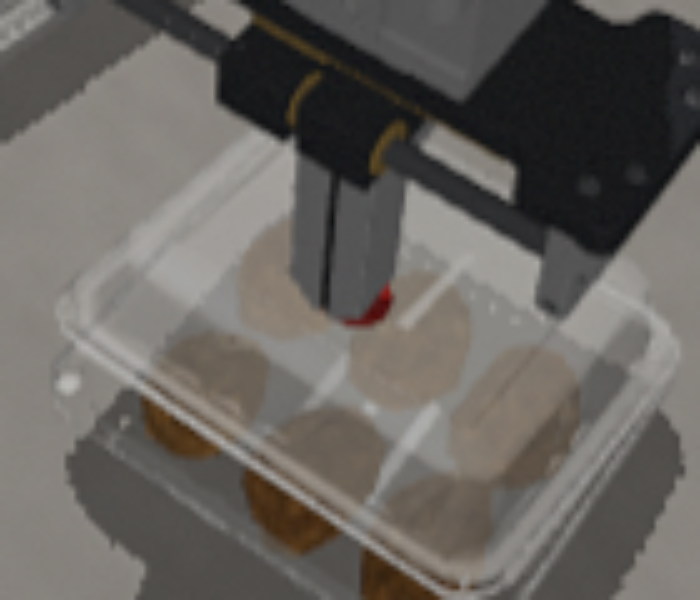

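The lid is moving down with the tip on the seal (red visible at its edge, ~(375,305)) and the force is gentle. I'll continue.

>>> carry_out:
  targets:
    - [1,[0,0,0.003],0]
    - [1,[0.001,0,0.006],0]
    - [1,[0.002,0,0.009],0]
    - [1,[0.003,0,0.012],0]
    - [1,[0.0035,0,0.015],0]
    - [1,[0.004,0,0.017],0]
    - [1,[0.004,0,0.017],0]

```text
time_s: 7.95
eef_pos: [0.4617, -0.3313, 0.044]
tool_rot: [[-0.981, -0.196, -0.001], [-0.196, 0.981, 0.001], [0.0, 0.001, -1.0]]
wrist_force: [-0.5, 0.1, -0.7]
gripper_width: 0.0008
finger_force: 0.0
```

>>> carry_out:
  targets:
    - [1,[0.0005,0,0.001],0]
    - [1,[0.001,0,0.002],0]
    - [1,[0.001,0,0.003],0]
    - [1,[0.001,0,0.003],0]

```text
time_s: 8.28
eef_pos: [0.4609, -0.3318, 0.0416]
tool_rot: [[-0.981, -0.196, -0.0], [-0.196, 0.981, 0.0], [0.0, 0.0, -1.0]]
wrist_force: [0.1, 0.3, -0.0]
gripper_width: 0.0006
finger_force: 0.0
```

>>> carry_out:
  targets:
    - [1,[0,0,0.0005],0]
    - [1,[0,0,0.001],0]
    - [1,[0,0,0.0015],0]
    - [1,[0,0,0.002],0]
    - [1,[0,0,0.002],0]

```text
time_s: 8.7
eef_pos: [0.461, -0.332, 0.0398]
tool_rot: [[-0.981, -0.196, 0.0], [-0.196, 0.981, -0.0], [0.0, -0.0, -1.0]]
wrist_force: [-0.5, 0.3, 0.4]
gripper_width: 0.0006
finger_force: 0.2
```

```bash
python3 - <<'E'
from h import *
f=[]
for i in range(4):
    im=vision.get_image("scene");o=ctrl.get_obs();f.append(o["wrist_force"])
print(o["time_s"],o["eef_pos"],np.round(f,2))
P=cloud(im);hsv=cv2.cvtColor(im["pixels"],cv2.COLOR_RGB2HSV)
m=((hsv[...,0]<8)|(hsv[...,0]>172))&(hsv[...,1]>120)&(hsv[...,2]>60)&(abs(P[...,1]+.33)<.05)&(abs(P[...,0]-.47)<.05)
print(m.sum(),np.round([P[m].min(0),np.median(P[m],0),P[m].max(0)],3))
cv2.imwrite("pics/s8.png",cv2.resize(im["pixels"][280:400,255:395],(700,600))[...,::-1])
E
```

```text
8.9 [ 0.46122726 -0.33197306  0.03981329] [[-0.1   0.59  0.13]
 [-0.91 -0.3   1.15]
 [-0.18  0.12 -0.18]
 [ 0.18 -0.11 -0.18]]
45 [[ 0.448 -0.345  0.065]
 [ 0.455 -0.341  0.067]
 [ 0.468 -0.331  0.07 ]]
```

View pics/s8.png

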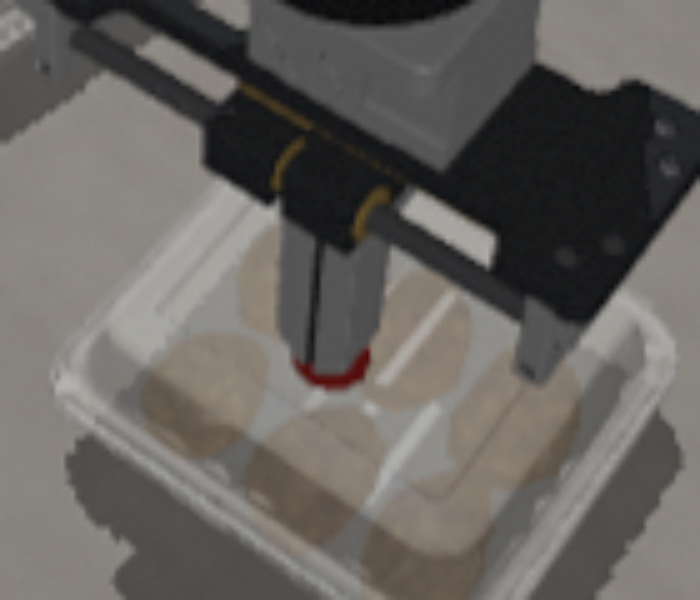

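The lid is nearly shut, with the seal at z≈0.067 and the tip centred on it. I'll go on in small steps until the force rises.

>>> carry_out:
  targets:
    - [1,[0,0,0.0005],0]
    - [1,[0,0,0.001],0]
    - [1,[0,0,0.001],0]
    - [1,[0,0,0.001],0]

```text
time_s: 9.23
eef_pos: [0.4612, -0.332, 0.0388]
tool_rot: [[-0.981, -0.196, 0.0], [-0.196, 0.981, -0.0], [-0.0, -0.0, -1.0]]
wrist_force: [-0.8, 0.5, -0.2]
gripper_width: 0.0004
finger_force: 0.1
```

>>> carry_out:
  targets:
    - [1,[0,0,0.0005],0]
    - [1,[0,0,0.001],0]
    - [1,[0,0,0.001],0]
    - [1,[0,0,0.001],0]

```text
time_s: 9.57
eef_pos: [0.4611, -0.3321, 0.0384]
tool_rot: [[-0.981, -0.196, -0.0], [-0.196, 0.981, -0.0], [0.0, -0.0, -1.0]]
wrist_force: [-2.3, 1.2, 5.0]
gripper_width: 0.0005
finger_force: 2.7
```

The force has jumped to 5 N, so the lid has reached its stop. I'll hold here for about 1.2 s.

>>> carry_out:
  targets:
    - [1,[0,0,0],0]
    - [1,[0,0,0],0]
    - [1,[0,0,0],0]
    - [1,[0,0,0],0]
    - [1,[0,0,0],0]
    - [1,[0,0,0],0]
    - [1,[0,0,0],0]
    - [1,[0,0,0],0]
    - [1,[0,0,0],0]
    - [1,[0,0,0],0]
    - [1,[0,0,0],0]
    - [1,[0,0,0],0]
    - [1,[0,0,0],0]
    - [1,[0,0,0],0]

```text
time_s: 10.73
eef_pos: [0.4611, -0.3321, 0.0385]
tool_rot: [[-0.981, -0.196, 0.0], [-0.196, 0.981, -0.0], [0.0, -0.0, -1.0]]
wrist_force: [-2.1, 0.7, 5.9]
gripper_width: 0.0004
finger_force: 2.7
```

>>> carry_out:
  targets:
    - [1,[0,0,-0.003],0]
    - [1,[0,0,-0.01],0]
    - [1,[0,0,-0.03],0]
    - [1,[0,0,-0.06],0]
    - [1,[0,0,-0.1],0]
    - [1,[0,0,-0.14],0]
    - [1,[0,0,-0.14],0]
    - [1,[0,0,-0.14],0]

```text
time_s: 11.4
eef_pos: [0.4632, -0.3338, 0.1819]
tool_rot: [[-0.981, -0.196, 0.006], [-0.196, 0.981, -0.006], [-0.005, -0.007, -1.0]]
wrist_force: [-0.3, -0.7, -0.1]
gripper_width: 0.0004
finger_force: 0.0
```

```bash
python3 - <<'E'
from h import *
o=ctrl.get_obs();print(o["time_s"],o["eef_pos"],o["wrist_force"],o["joint_vel"])
im=vision.get_image("scene")
for n,im in(("scene",im),("wrist",vision.get_image("wrist"))):
    P=cloud(im);hsv=cv2.cvtColor(im["pixels"],cv2.COLOR_RGB2HSV)
    m=((hsv[...,0]<8)|(hsv[...,0]>172))&(hsv[...,1]>120)&(hsv[...,2]>60)&(abs(P[...,1]+.33)<.05)&(abs(P[...,0]-.47)<.05)
    if m.sum(): print(n,m.sum(),np.round([P[m].min(0),np.median(P[m],0),P[m].max(0)],4))
    if n=="scene":cv2.imwrite("pics/s9.png",cv2.resize(im["pixels"][220:420,200:470],(800,593))[...,::-1])
E
```

```text
11.4 [ 0.46322252 -0.33384326  0.18188935] [-0.29431626 -0.65334787 -0.06237356] [-0.0743039   2.76878016  4.78089189 -0.04674507 -0.03265531  0.0696154 ]
scene 129 [[ 0.4492 -0.3454  0.0636]
 [ 0.4588 -0.3348  0.0665]
 [ 0.4713 -0.3212  0.0691]]
wrist 350 [[ 0.4492 -0.3444  0.0642]
 [ 0.4601 -0.3331  0.0675]
 [ 0.4718 -0.3218  0.0697]]
```

View pics/s9.png

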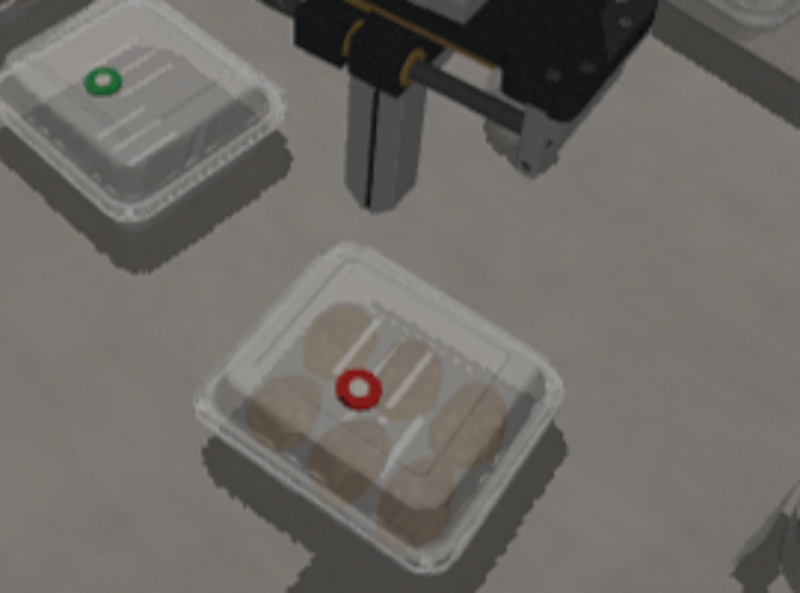

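The lid is fully shut: the seal at crop (358,389) is at (0.460, -0.333, 0.0675), which is the predicted shut spot. The hand is clear and the neighbouring pack is untouched.

>>> carry_out:
  targets:
    - [1,[0,0,0],0]
    - [1,[0,0,0],0]
    - [1,[0,0,0],0]
    - [1,[0,0,0],0]

```text
time_s: 11.83
eef_pos: [0.4605, -0.3314, 0.1765]
tool_rot: [[-0.981, -0.196, -0.002], [-0.196, 0.981, 0.002], [0.001, 0.002, -1.0]]
wrist_force: [0.3, -0.1, -0.5]
gripper_width: 0.0004
finger_force: 0.0
```

```bash
python3 -c "
from rig import ctrl
print(ctrl.finish_job())"
```

```text
the job is handed in; nothing more can be done
None
```

The red-sealed pack's lid is fully shut: I held about 5–6 N on the seal for just over a second, drew the hand clear and handed the job in at about 12 s; the verdict wasn't shown.

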